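# Load a slide tray into the tray rack

## Task

Pick up the slide tray that is waiting on the closed slide box and load it in the open tray rack on the next free pair of rails, the one directly above the two trays already there: set it down on the rails and slide it along them, handle towards you, until it is fully home, pressed firmly but gently against its rear stop, then let go and leave it there. Keep the tray level so the glass slides stay put, do not force it against the rack, and do not disturb the other trays or the things on the bench.

Things in the scene. Friction and masses are not known exactly. Their poses are not given: they have to be found in the camera images.
- tray: The slide tray to load, lying on the slide box: aluminium plate 130 long (x) x 100 wide (y) x 4 mm, four flat glass slides on it, 0.17 to 0.29 kg. Origin: centre of the plate's underside, z up. A black grip bar 12 wide (y), 26 mm high sticks out of the middle of its front edge along -x, from x = -65 to -140, z = 0 to 26 mm. On the box the bar overhangs the box's front edge.
- tray_grip (a point): Where to grip that tray's bar from above, across its 12 mm: tray x = -120, y = 0, z = 16 mm, 55 mm in front of the plate, so that the gripper's body stays clear of the rack.
- rack: White open tray rack on four uprights, 165 deep (x) x 112 wide x 205 mm high, no top, open front facing its -x at x = -82.5 mm. Fixed; its screw feet set its height (read its z). Origin: centre of the underside. Four pairs of angle rails along x, ledges 12 wide, 3 thick; upper faces at z = 45, 85, 125 and 165 mm. Trays lie on the lower two; the third and fourth are free. Over some 20 N damages it.
- rack_front (a point): Rack x = -82.5, y = 0, z = 0: middle of the front face, low down. Inside, the rails' sides are 104 mm apart, so a tray has 2 mm to spare each side; in the 16 mm before the face guide plates flare to 116 mm. A tray's friction on the rails is 0.5 to 3 N. A tray pushed home on the third pair has its plate's front edge 1 to 13 mm out of the front face.
- tray_low: The loaded tray on the lowest rails (45 mm), same make as the tray to load, loose. Origin as for the tray.
- tray_mid: The loaded tray on the second rails (85 mm), same make, loose. Origin as for the tray. Its grip bar lies straight below where the new tray's bar ends, 14 mm of air between them.
- rear_stop: Fixed black sleeve at the rear of the third rail pair, origin at rack x = 34.5, y = 0, z = 125 mm. It carries the rear stop, a rigid block 40 mm wide whose screw-set face stands 0 to 12 mm behind (+x of) this origin: unknown, not in this pose, to be felt. A steel tip on a soft spring (under 0.25 N, it does not push the tray back) stands 2 mm out of the face.
- slide_box: Closed flat slide box, 175 (x) x 210 (y) x 35 mm high, heavy and fixed; the tray lies on its flat lid. Origin: centre of its underside.
- oil_bottle: Small bottle of immersion oil, 28 mm diameter, 62 mm high, between rack and slide box. Origin at its foot. Leave alone.
- petri_dish: Closed petri dish, 94 mm diameter, 16 mm high, near the robot. Leave alone.
- forceps: Steel forceps lying flat, 120 mm long, 8 mm high. Leave alone.
- cover_box: Cover-glass box 55 x 40 x 20 mm. Leave alone.
- wash_bottle: Wash bottle, 68 mm diameter, 190 mm high with spout, at the far left. Leave alone.
- beaker: Glass beaker, 70 mm diameter, 90 mm high, at the far right. Leave alone.
- marker: Black marker pen lying flat, 130 mm long, 12 mm thick. Leave alone.
There are look-alikes about, which are no part of the job. What is shaped like the tray but purple is not meant.

How it is judged:
By the outcome, as a careful person would: the job done as asked, in the order asked, and still so for the second after the job is handed in, with the robot touching nothing.
It also fails if it takes over 64 s, if anything falls off the work surface, if the arm or the gripper's body presses on something with over 40 N, if the wrist force passes 120 N, or if a joint passes its speed limit or range.

## Robot

A 6-joint arm with a two-finger parallel gripper is mounted at the origin on the work surface. World frame = base frame: x ahead of the robot, y to its left, z up, the work surface at z = 0. Lengths are in mm, angles in rad, forces in N, time in s.
With the tool pointing down it reaches from about 300 to 850 mm from the base axis. Payload 5.4 kg.
Tool frame: the origin (TCP) lies on the centre line of the jaws, within the pads' length; the fingertips stand 22 mm ahead of it and the grasp point (between the pads) lies 3 mm ahead of it; z points along the fingers, y is the line along which they close (so a half turn about z gives the same grasp; the last joint's range is limited). The gripper opens to 85 mm and grips with 20 to 120 N. Pads are 22 mm wide; open, the fingers measure 114 mm over their backs; the gripper's body (76 mm by 85 mm) begins 54 mm behind the grasp point. The pads swing forward as they close: fully open they stand 13 mm farther back than shut.
Start: joints at [1.058, 0.158, 1.597, -0, 1.386, -0.21], TCP at [171.472, 548.82, 253.299] pointing down, gripper open.
Joint ranges: [-2.91, 2.91], [-0.94, 2.29], [0.18, 2.7], [-1.29, 4.43], [0.17, 2.64], [-3, 3]. Speed limits (rad/s): [2.57, 2.57, 3.14, 3.14, 3.14, 3.14].

## Interface

Orientations are given as a unit quaternion [x, y, z, w].
In Python, from plant import env, imaging, finder gives the robot as it stands. The module is installed in compiled form; this text tells all that it offers.
- The arm moves only by the tool servo_tool, never from a script. Its argument "moves" is one flat list of numbers, 6 for each row, row after row: the shift along the tool's x, y, z in mm, then the turn, a rotation vector about the tool's x, y, z in degrees. A call has 1 to 8 rows; each row shifts and turns the commanded pose from where the row before left it, along the tool's axes as they then stand; what a row does not reach is not made up. A row lasts 1/10 s, in which the tool goes at most 50 mm and 8.59 degrees, less where a joint would pass 70% of its speed; a pose out of reach is approached as far as the arm can. A call is refused whole if a number of a shift passes 50 or a number of a turn 8.59, either way. A call with a gripper value outside its range is refused whole. "grip" is the opening, from 0 (shut) to 1 (fully open), set as the call begins (left out, the last holds). The fingers move at their own pace and stop on an object; "grip_force" is the grip in N (left out, the last holds). Time passes only in rows, so rows that do not move let the fingers close. It gives the time, the measured TCP pose, the force, the opening and the grip force at its end, in the units of the state.
- env.read_state(): the state, without advancing time (a new reading comes with each control period).
- imaging.camera(name): name is "scene" or "top" or "wrist"; returns the picture (480x640x3 uint8, blue, green, red); there is no depth.
- imaging.calibration(name): a dict with "camera_matrix" (3x3 intrinsics, pixels), "eye" and "orientation" of the camera in the world; the wrist camera has in their place "hand_eye" (4x4, takes a point from camera to tool coordinates, whose origin is the TCP and whose axes are the flange's). Camera axes: x right, y up, looking along -z (the intrinsics and any distortion apply to the point x, -y, -z); pixel columns grow to the right and rows downward; lengths in mm; the calibration is good to about 2 mm. A picture is of the moment at which its call begins: read the wrist's pose just before it. calibration takes no time and is no camera call.
- env.close_job(): hands the job in; it is judged then, once.
Trained networks look in the newest picture that a camera, given by its name, has taken for a name from the list of things; names that differ only in an ending like _2 or _b are one class to them, and where a whole thing is asked for, a point or a joint stands for the part that bears it (a point fixed in the world has none). Each returns a list of dicts, best first, with "score" (0 to 1); they miss things now and then, are a little off and sometimes report something else, mostly with a low value. They report only what shows in the picture. A call takes as long as a camera call. They do not tell look-alikes from the thing itself.
- finder.recognise(camera, target): "location" ([x, y, z] in mm, in world coordinates, good to about 4 mm: the middle of the surface that is visible of it).
- finder.regions_of(camera, target): "pixels" (480x640 bool, what is visible of it).
The state is a dict: "time_s": time; "qpos": joint angles; "qd": joint speeds; "joint_efforts": joint torques, N m; "tcp_pos": TCP position; "orientation": TCP orientation; "wrist_force": force on the tool from outside, world axes, zero at the start; "ft_torque": the same for the moment, N m; "width": opening from 0.0 (shut) to 1.0 (fully open); "gripper_force": force on a finger pad.
Only numpy, scipy, OpenCV 4.12 (cv2) and the standard library are available. Lean on these libraries where they do the work, as an engineer would, in place of code of your own. Each camera call takes 0.05 s, during which the arm holds its last target. There are 200 camera calls.

## Working session

There is one attempt and no reset: what is moved stays moved. The work goes in short steps, Python scripts to look and compute and a tool call to move; the robot and the scene stay as the last step left them, time stands still between calls to the robot, and variables do not carry over. Pictures are saved under pics/ and viewed, at most 11 in all, crops included, and the job is handed in when it is done.

Besides the shell and the picture viewer there is one more tool, called by a JSON object that holds its "name" and its "arguments", one argument or row to a line. servo_tool: Moves the arm, as the interface text tells. Its arguments: {"type":"object","properties":{"moves":{"type":"array"},"grip":{"type":"number"},"grip_force":{"type":"number"}},"required":["moves"]}

```bash
mkdir -p pics; ls
python3 - <<'E'
from plant import env, imaging, finder
import cv2,numpy as np
s=env.read_state(); print({k:np.round(v,3).tolist() for k,v in s.items()})
for c in ["scene","top"]:
    im=imaging.camera(c); cv2.imwrite(f"pics/{c}0.png",im)
    print(c,{k:np.round(v,4).tolist() for k,v in imaging.calibration(c).items()})
    for t in ["tray","tray_grip","rack","rack_front","rear_stop","slide_box","oil_bottle","tray_mid"]:
        print(t,[(round(r["score"],2),np.round(r["location"],1).tolist()) for r in finder.recognise(c,t)[:4]])
print(imaging.calibration("wrist"))
print(env.read_state()["time_s"])
E
```

```text
pics
{'time_s': 0.0, 'qpos': [1.058, 0.159, 1.598, 0.0, 1.386, -0.21], 'qd': [-0.001, 0.002, 0.001, -0.001, -0.001, -0.001], 'joint_efforts': [-0.002, -39.599, -33.143, -0.0, 0.008, -0.0], 'tcp_pos': [171.193, 548.343, 252.311], 'orientation': [0.151, 0.989, -0.001, -0.0], 'wrist_force': [-0.55, -1.294, 0.409], 'ft_torque': [0.009, -0.01, -0.003], 'gripper_force': 0.0, 'width': 1.0}
scene {'camera_matrix': [[469.289, 0.0, 320.0237], [0.0, 469.289, 251.5843], [0.0, 0.0, 1.0]], 'eye': [984.8545, -368.8414, 981.4787], 'orientation': [0.2614, 0.1296, 0.4, 0.8688]}
tray [(0.82, [268.6, -383.0, 1.4]), (0.69, [690.7, -211.2, 39.1])]
tray_grip [(0.83, [694.6, -208.3, 38.8]), (0.77, [268.0, -385.0, 7.6])]
rack [(0.7, [711.1, 157.6, 142.7])]
rack_front [(0.92, [714.3, 158.3, 146.2]), (0.72, [561.8, -499.8, 58.5])]
rear_stop [(0.44, [771.5, 174.0, 152.0]), (0.18, [672.9, 155.5, 60.3])]
slide_box []
oil_bottle [(0.78, [690.6, -8.7, 38.9])]
tray_mid [(0.75, [666.8, 207.4, 100.9])]
top {'camera_matrix': [[606.3574, 0.0, 310.9913], [0.0, 606.3574, 244.8584], [0.0, 0.0, 1.0]], 'eye': [263.3283, -7.6
[... 346 characters left out ...]
[(0.61, [728.0, 197.4, 174.3])]
rear_stop [(0.44, [748.4, 176.2, 149.7])]
slide_box [(0.68, [755.5, -142.4, 31.5])]
oil_bottle []
tray_mid [(0.7, [665.3, 206.0, 101.7])]
{'camera_matrix': array([[345.27157596,   0.        , 322.31398141],
       [  0.        , 345.27157596, 233.94472663],
       [  0.        ,   0.        ,   1.        ]]), 'hand_eye': array([[-1.20219718e-03,  9.60398743e-01,  2.78626647e-01,
         7.00049989e+01],
       [ 9.99997571e-01,  6.39880100e-04,  2.10910988e-03,
        -2.53885289e-01],
       [ 1.84729883e-03,  2.78628506e-01, -9.60397180e-01,
        -1.20040965e+02],
       [ 0.00000000e+00,  0.00000000e+00,  0.00000000e+00,
         1.00000000e+00]])}
0.9
```

View pics/scene0.png

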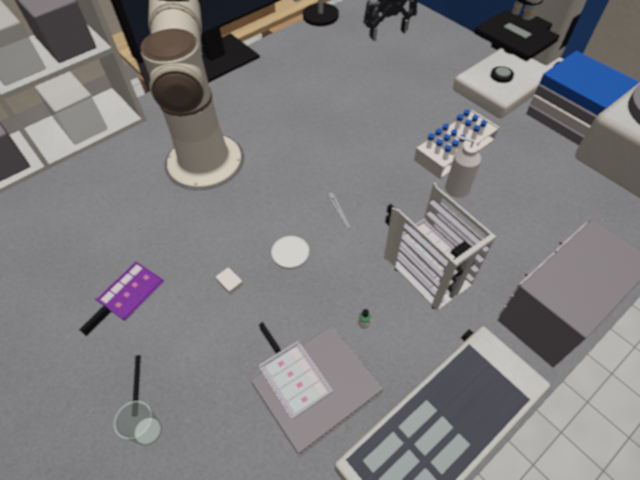

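View pics/top0.png

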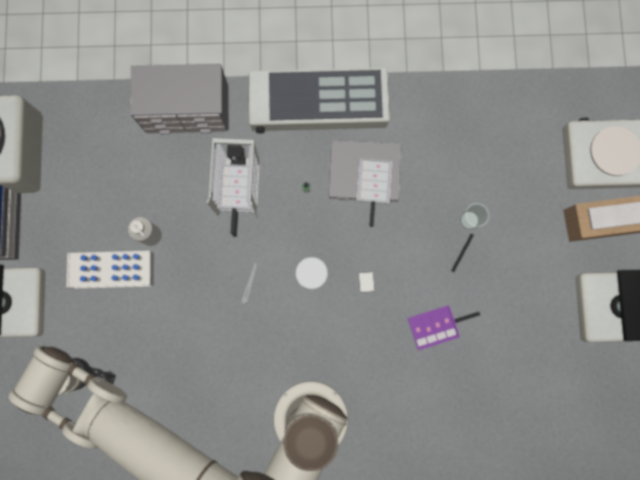

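The tray lies on the slide box (top image: plate about (375,180), bar (373,200)-(372,226)). The rack is at (233,175) with its front towards the robot. The purple look-alike at (433,327) is not part of the job.

```bash
cat > h.py <<'E'
from plant import env, imaging, finder
import cv2,numpy as np
from scipy.spatial.transform import Rotation as R
from scipy.optimize import least_squares
def pose(c,st=None):
    cal=imaging.calibration(c)
    if c=="wrist":
        H=np.array(cal["hand_eye"]); st=st or env.read_state()
        Rt=R.from_quat(st["orientation"]).as_matrix()
        return cal["camera_matrix"],Rt@H[:3,:3],Rt@H[:3,3]+np.array(st["tcp_pos"])
    return cal["camera_matrix"],R.from_quat(cal["orientation"]).as_matrix(),np.array(cal["eye"])
def proj(P,cam):
    K,Rm,e=cam; p=(np.atleast_2d(P)-e)@Rm; p=p*[1,-1,-1]
    return np.c_[K[0,0]*p[:,0]/p[:,2]+K[0,2],K[1,1]*p[:,1]/p[:,2]+K[1,2]]
def back(uv,z,cam):
    K,Rm,e=cam; uv=np.atleast_2d(uv)
    d=np.c_[(uv[:,0]-K[0,2])/K[0,0],-(uv[:,1]-K[1,2])/K[1,1],-np.ones(len(uv))]@Rm.T
    return e+d*((z-e[2])/d[:,2])[:,None]
def togo(p,yaw=0.0,st=None):
    """tool-frame shift and turn(deg) to TCP p, tool x = -(world x turned by yaw), pointing down"""
    st=st or env.read_state(); Rt=R.from_quat(st["orientation"])
    G=R.from_euler('z',yaw)*R.from_quat([0,1,0,0])
    return np.round(Rt.inv().apply(np.array(p)-st["tcp_pos"]),1),np.round((Rt.inv()*G).as_rotvec(degrees=True),2)
E
python3 - <<'E'
from h import *
c=pose("top")
print("bar",back([[373,200],[372,226]],61,c),"plate",back([[375,180]],39,c))
print("racktop",back([[211,140],[256,140],[209,207],[257,210]],205,c))
print("mid bar",back([[234,210],[234,236]],111,c))
print(togo([520,-205,330]), togo([580,130,420]))
E
```

```text
bar [[ 630.79152695 -202.52215134   61.        ]
 [ 553.11923136 -196.40038946   61.        ]] plate [[ 696.42586676 -213.47745422   39.        ]]
racktop [[780.58451401 251.52195565 205.        ]
 [777.26387796 127.95008632 205.        ]
 [593.33173525 257.85909627 205.        ]
 [581.57189747 128.17307676 205.        ]]
mid bar [[601.90451976 201.87751826 111.        ]
 [526.66161599 202.63495049 111.        ]]
(array([-557.4, -615.6,  -76.7]), array([  0.  ,   0.  , -17.35])) (array([-514.8, -277.9, -166.7]), array([  0.  ,   0.  , -17.35]))
```

{"name": "servo_tool", "arguments": {
  "moves": [-42,-24.5,-8,0,0,0,-42,-24.5,-8,0,0,0,-42,-24.5,-8,0,0,0,-42,-24.5,-8,0,0,0,-42,-24.5,-8,0,0,0,-42,-24.5,-8,0,0,0,-42,-24.5,-8,0,0,0,-42,-24.5,-8,0,0,0]
}}

```text
time_s: 1.7
tcp_pos: [434.8, 259.9, 317.9]
orientation: [0.151, 0.989, 0.0, 0.0]
wrist_force: [1.3, 0.7, 0.1]
width: 0.998
gripper_force: 0.0
```

{"name": "servo_tool", "arguments": {
  "moves": [-42,-24.5,-8,0,0,0,-42,-24.5,-8,0,0,0,0,0,0,0,0,-8.5,0,0,0,0,0,-8.5,0,0,0,0,0,0,0,0,0,0,0,0]
}}

```text
time_s: 2.3
tcp_pos: [499.2, 189.8, 333.3]
orientation: [0.005, 1.0, -0.0, 0.0]
wrist_force: [-0.3, -0.1, 0.2]
width: 0.999
gripper_force: 0.0
```

Run:
```python
from h import *
import pickle
s=env.read_state(); im=imaging.camera("wrist"); cv2.imwrite("pics/w1.png",im); pickle.dump(s,open("w1.pkl","wb"))
print(s["tcp_pos"],s["orientation"],s["wrist_force"])
for t in ["rack","rear_stop","tray_mid","tray_low"]:
    print(t,[(round(r["score"],2),np.round(r["location"],1).tolist()) for r in finder.recognise("wrist",t)[:4]])
print(togo([500,-200,330]))
```

```text
[499.22358187 189.81031623 333.29986548] [ 4.71514509e-03  9.99988884e-01 -2.03294043e-06  1.10056334e-05] [-0.25523075 -0.06635939  0.18370438]
rack [(0.7, [620.0, 242.0, 174.1]), (0.36, [658.6, 202.4, 102.0])]
rear_stop []
tray_mid [(0.78, [658.3, 204.4, 99.9])]
tray_low [(0.93, [609.4, 202.4, 63.9])]
(array([  -3.5, -390. ,    3.3]), array([-0.  ,  0.  , -0.38]))
```

View pics/w1.png

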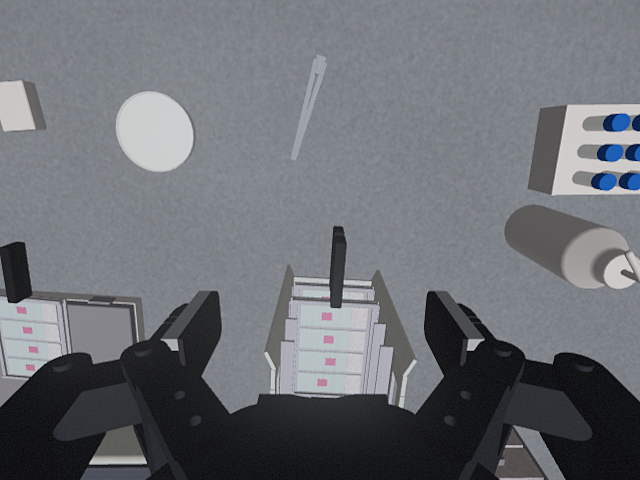

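{"name": "servo_tool", "arguments": {
  "moves": [-45,0,-16,0,0,-0.38,-45,0,-16,0,0,0,-45,0,-16,0,0,0,-45,0,-16,0,0,0,-10,0,-3,0,0,0,0,0,0,0,0,0,0,0,0,0,0,0]
}}

```text
time_s: 3.25
tcp_pos: [688.8, 189.8, 399.9]
orientation: [-0.0, 1.0, 0.0, -0.0]
wrist_force: [0.1, 0.6, 0.3]
width: 1.002
gripper_force: 0.0
```

Run:
```python
from h import *
import pickle
s=env.read_state(); im=imaging.camera("wrist"); cv2.imwrite("pics/w2.png",im); pickle.dump(s,open("w2.pkl","wb"))
print(s["tcp_pos"],s["orientation"],s["wrist_force"])
for t in ["rack","rear_stop","tray_mid","tray_low"]:
    print(t,[(round(r["score"],2),np.round(r["location"],1).tolist()) for r in finder.recognise("wrist",t)[:4]])
    for r in finder.regions_of("wrist",t)[:1]:
        ys,xs=np.nonzero(r["pixels"]); print(xs.min(),xs.max(),ys.min(),ys.max())
cv2.imwrite("pics/w2c.png",cv2.resize(im[0:330,180:480],None,fx=1.8,fy=1.8,interpolation=cv2.INTER_CUBIC))
```

```text
[688.84033244 189.81476777 399.91090466] [-2.36938702e-04  9.99999869e-01  1.04244437e-05 -4.53886948e-04] [0.13760276 0.62601696 0.32310968]
rack []
267 411 105 308
rear_stop [(0.6, [740.5, 190.9, 150.0])]
304 342 245 272
tray_mid [(0.66, [722.5, 202.1, 179.3]), (0.58, [662.8, 202.6, 98.9])]
291 376 50 235
tray_low []
```

View pics/w2c.png

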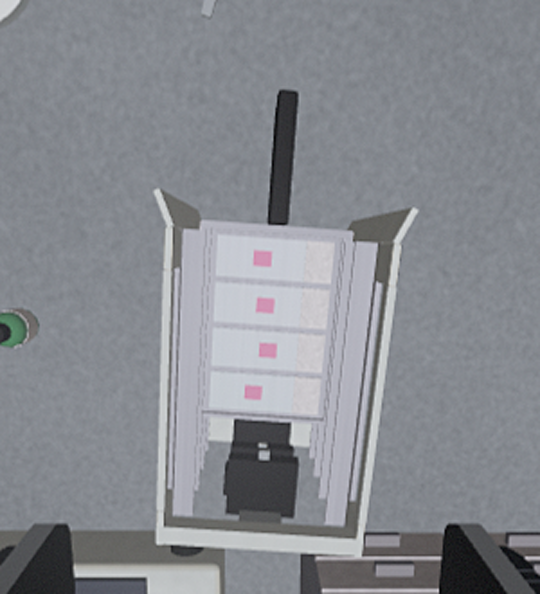

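Crop of w2: rack seen from above, slightly turned. Rear top corners are at crop (157,543) and (360,553), flare tips at (157,190) and (415,210), front corners near (167,227) and (399,240). The stop tip is at (263,453). I'll fit the rack pose from these.

```bash
cat > fit.py <<'E'
from h import *
import pickle
cam=pose("wrist",pickle.load(open("w2.pkl","rb")))
def c2(p): return np.array(p,float)/1.8+[180,0]
M=np.array([[82.5,-56,205],[82.5,56,205],[-82.5,-56,205],[-82.5,56,205]])
U=c2([[157,544],[361,554],[166,228],[400,240]])
def T(q,P): return R.from_euler('z',q[3]).apply(P)+q[:3]
fit=least_squares(lambda q:(proj(T(q,M),cam)-U).ravel(),[720,190,10,0])
print("rack",fit.x[:3].round(1),np.degrees(fit.x[3]).round(2),fit.fun.round(1))
q=fit.x
# with z fixed
for z in [0,5,10,15,20]:
    f=least_squares(lambda p:(proj(T([p[0],p[1],z,p[2]],M),cam)-U).ravel(),[720,190,0]); print(z,f.x[:2].round(1),np.degrees(f.x[2]).round(2),f.cost.round(2))
tests={"flare":[[-98.5,-58,205],[-98.5,58,205]],"stop_tip":[[40.5-2,0,137]],"midbar":[[-150,-6,111],[-150,6,111]],"rail4in":[[-82.5,-40,165],[-82.5,40,165],[82.5,-40,165],[82.5,40,165]]}
for k,v in tests.items(): print(k,((proj(T(q,np.array(v)),cam)-[180,0])*1.8).round(0).tolist())
# mid tray bar far end in crop (287,91); plate front corners (202,221),(352,232)
f=back(c2([[277,91],[298,92]]),q[2]+111,cam);print("midbar end",f.round(1))
f=back(c2([[202,222],[352,232]]),q[2]+89,cam);print("midplate front",f.round(1),np.linalg.norm(f[1]-f[0]))
E
python3 fit.py
python3 - <<'E'
import sys; sys.path.insert(0,'.')
from h import *
print(env.read_state()["time_s"], togo([640,-205,330]))
E
```

```text
rack [697.8 196.1   7.6] -3.61 [ 0.5 -0.7  0.6  0.2 -1.  -0.7  0.   1.1]
0 [699.1 196.3] -3.62 14.8
5 [698.3 196.1] -3.61 3.47
10 [697.4 196. ] -3.61 3.32
15 [696.6 195.9] -3.61 15.47
20 [695.7 195.8] -3.6 41.14
flare [[161.0, 190.0], [409.0, 207.0]]
stop_tip [[264.0, 435.0]]
midbar [[275.0, 116.0], [295.0, 117.0]]
rail4in [[205.0, 230.0], [354.0, 240.0], [194.0, 514.0], [325.0, 521.0]]
midbar end [[534.4 200.8 118.6]
 [534.9 213.1 118.6]]
midplate front [[606.5 153.4  96.6]
 [612.8 251.   96.6]] 97.81976668912637
3.7 (array([  49.3, -394.6,   70.6]), array([-0.  ,  0.01,  0.04]))
```

{"name": "servo_tool", "arguments": {
  "moves": [6,-48,8,0,0,0,6,-48,8,0,0,0,6,-48,8,0,0,0,6,-48,8,0,0,0,6,-48,8,0,0,0,6,-48,8,0,0,0,6,-48,8,0,0,0,6,-48,8,0,0,0]
}}

```text
time_s: 4.5
tcp_pos: [640.9, -196.3, 336.3]
orientation: [-0.0, 1.0, -0.0, 0.0]
wrist_force: [0.9, 0.7, 0.5]
width: 1.001
gripper_force: 0.0
```

{"name": "servo_tool", "arguments": {
  "moves": [0,-10,6,0,0,0,0,0,0,0,0,0,0,0,0,0,0,0]
}}

```text
time_s: 4.8
tcp_pos: [641.7, -203.4, 330.5]
orientation: [-0.001, 1.0, 0.0, 0.0]
wrist_force: [0.4, 0.4, 0.0]
width: 1.001
gripper_force: 0.0
```

Run:
```python
from h import *
import pickle
s=env.read_state(); im=imaging.camera("wrist"); pickle.dump(s,open("w3.pkl","wb")); cv2.imwrite("pics/w3.png",im)
cam=pose("wrist",s)
print(s["tcp_pos"],s["orientation"])
for t in ["tray_grip","tray"]:
    print(t,[(round(r["score"],2),np.round(r["location"],1).tolist()) for r in finder.recognise("wrist",t)[:4]])
r=finder.regions_of("wrist","tray")[0]["pixels"].astype(np.uint8)
c=max(cv2.findContours(r,0,2)[0],key=cv2.contourArea); print(cv2.boundingRect(c),cv2.approxPolyDP(c,3,True)[:,0].tolist())
cv2.imwrite("pics/w3c.png",cv2.resize(im[0:330,180:480],None,fx=1.8,fy=1.8,interpolation=cv2.INTER_CUBIC))
```

```text
[ 641.73549645 -203.41924482  330.4963023 ] [-5.99503303e-04  9.99999750e-01  3.62204953e-04  9.51356458e-05]
tray_grip [(0.66, [686.8, -206.8, 40.8])]
tray [(0.96, [684.0, -209.0, 38.9])]
(274, 118, 91, 172) [[327, 118], [319, 183], [281, 183], [274, 279], [348, 289], [364, 190], [329, 184], [336, 121]]
```

View pics/w3c.png

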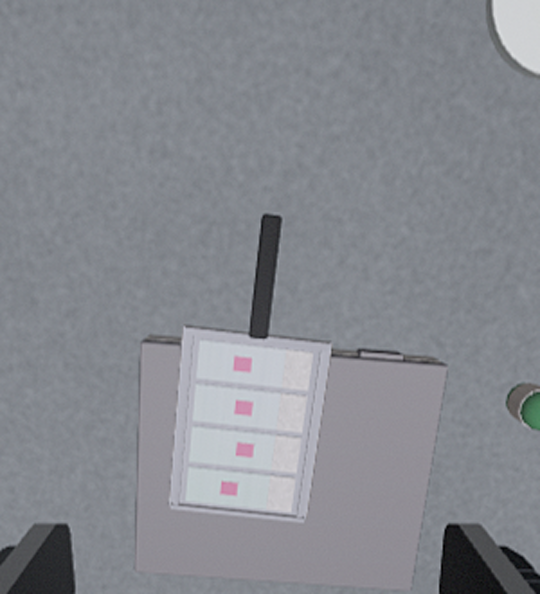

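The tray is in view. Plate corners in the crop: (184,326), (331,343), (170,508), (304,521). Bar end: (262,215), (281,216).

Run:
```python
from h import *
import pickle
s=pickle.load(open("w3.pkl","rb")); cam=pose("wrist",s)
M=np.array([[-65,-50,4],[-65,50,4],[65,-50,4],[65,50,4],[-140,-6,26],[-140,6,26]])
U=np.array([[184,326],[331,343],[170,508],[304,521],[262,215],[281,216]])/1.8+[180,0]
T=lambda q,P:R.from_euler('z',q[3]).apply(P)+q[:3]
f=least_squares(lambda q:(proj(T(q,M),cam)-U).ravel(),[690,-205,35,0]); print(f.x.round(1),np.degrees(f.x[3]),f.fun.round(1))
f=least_squares(lambda q:(proj(T([q[0],q[1],35,q[2]],M),cam)-U).ravel(),[690,-205,0]); print(f.x.round(1),np.degrees(f.x[2]),f.fun.round(1))
q=[f.x[0],f.x[1],35,f.x[2]]; g=T(q,np.array([[-120,0,16]]))[0]; print("grip",g)
print(togo(g+[0,0,100],f.x[2]))
```

```text
[ 6.963e+02 -2.108e+02  3.350e+01 -1.000e-01] -6.371657382592161 [-0.8  0.4  0.5  0.2 -0.9 -0.9  1.1 -0.2 -0.2 -0.2  0.3  0.6]
[ 6.961e+02 -2.108e+02 -1.000e-01] -6.370551383385626 [-1.   0.4  0.7  0.2 -1.  -0.5  1.2  0.1 -0.2 -0.4  0.3  0.3]
grip [ 576.80215655 -197.47659097   51.        ]
(array([ 65.5,   5.6, 180. ]), array([-0.02,  0.06,  6.53]))
```

{"name": "servo_tool", "arguments": {
  "moves": [22,2,36,0,0,0,22,2,36,0,0,0,21.5,1.6,36,0,0,0,0,0,36,0,0,6.5,0,0,36,0,0,0,0,0,20,0,0,0,0,0,0,0,0,0],
  "grip": 0.5
}}

```text
time_s: 5.7
tcp_pos: [574.1, -196.8, 126.9]
orientation: [0.056, 0.998, 0.002, -0.003]
wrist_force: [-0.6, -1.5, 0.3]
width: 0.499
gripper_force: 0.0
```

Run:
```python
from h import *
s=env.read_state(); im=imaging.camera("wrist"); cam=pose("wrist",s)
print(s["tcp_pos"],s["width"],s["wrist_force"],togo([576.8,-197.5,54],np.radians(-6.37)))
# bar from dark pixels: expected
T=lambda P:R.from_euler('z',-6.37,degrees=True).apply(P)+[696.1,-210.8,35]
for x in (-138,-110,-80):
    e=proj(T(np.array([[x,-6,26],[x,6,26]])),cam); row=int(e[:,1].mean()+.5); 
    g=im[row].mean(1); mid=int(e[:,0].mean()); d=np.nonzero(g[mid-40:mid+40]<60)[0]+mid-40
    print(e.round(1).tolist(),row,d.min() if len(d) else None,d.max() if len(d) else None)
```

```text
[ 574.05566709 -196.75135942  126.85752014] 0.49948975360119197 [-0.60352179 -1.47796745  0.3057686 ] (array([-1.4,  0.3, 75.4]), array([ 0.06, -0.13, -0.03]))
[[312.0, 236.4], [333.3, 236.4]] 236 313 332
[[312.4, 282.5], [333.0, 282.4]] 282 313 331
[[312.9, 328.1], [332.6, 328.0]] 328 313 331
```

{"name": "servo_tool", "arguments": {
  "moves": [-1.4,0,25,0,0,0,0,0,25,0,0,0,0,0,15,0,0,0,0,0,10,0,0,0,0,0,0,0,0,0,0,0,0,0,0,0]
}}

```text
time_s: 6.35
tcp_pos: [578.2, -199.5, 56.5]
orientation: [0.056, 0.998, -0.0, 0.001]
wrist_force: [-0.2, 0.1, 0.6]
width: 0.502
gripper_force: 0.0
```

{"name": "servo_tool", "arguments": {
  "moves": [0,0,0,0,0,0,0,0,0,0,0,0,0,0,0,0,0,0,0,0,0,0,0,0,0,0,0,0,0,0,0,0,0,0,0,0,0,0,0,0,0,0,0,0,0,0,0,0],
  "grip": 0,
  "grip_force": 60
}}

```text
time_s: 7.15
tcp_pos: [578.1, -199.4, 56.3]
orientation: [0.056, 0.998, -0.0, 0.001]
wrist_force: [-0.1, 1.8, 5.8]
width: 0.124
gripper_force: 59.8
```

Run:
```python
from h import *
s=env.read_state(); print(s["tcp_pos"],s["orientation"],s["width"],s["gripper_force"],s["wrist_force"],s["ft_torque"],s["time_s"])
```

```text
[ 578.06368236 -199.3594177    56.27620191] [ 5.64907650e-02  9.98402780e-01 -2.71814540e-04  7.79825071e-04] 0.12431634956900194 59.79531526565552 [-0.09331721  1.75174326  5.78837071] [ 0.23778435 -0.08063669  0.00078236] 7.15
```

{"name": "servo_tool", "arguments": {
  "moves": [0,0,-3,0,0,0,0,0,-5,0,0,0,0,0,-10,0,0,0,0,0,-15,0,0,0,0,0,-15,0,0,0,0,0,-8,0,0,0,0,0,-4,0,0,0,0,0,0,0,0,0],
  "grip_force": 100
}}

```text
time_s: 7.95
tcp_pos: [577.8, -199.3, 116.2]
orientation: [0.056, 0.998, -0.0, 0.001]
wrist_force: [-0.1, -0.2, -2.0]
width: 0.118
gripper_force: 98.7
```

Run:
```python
from h import *
import pickle
s=env.read_state(); im=imaging.camera("wrist"); pickle.dump(s,open("w4.pkl","wb")); cv2.imwrite("pics/w4.png",im)
print(s["tcp_pos"],s["orientation"],s["width"],s["gripper_force"],s["wrist_force"],s["ft_torque"],s["time_s"])
cv2.imwrite("pics/w4c.png",cv2.resize(im[150:480,140:500],None,fx=1.8,fy=1.8,interpolation=cv2.INTER_CUBIC))
```

```text
[ 577.81023038 -199.30889645  116.24089151] [ 5.64160968e-02  9.98407068e-01 -3.31191913e-04  6.64612921e-04] 0.11769369603374596 98.66071343421936 [-0.05996815 -0.23806108 -1.97759295] [0.06574313 0.21028374 0.02402512] 7.95
```

View pics/w4c.png

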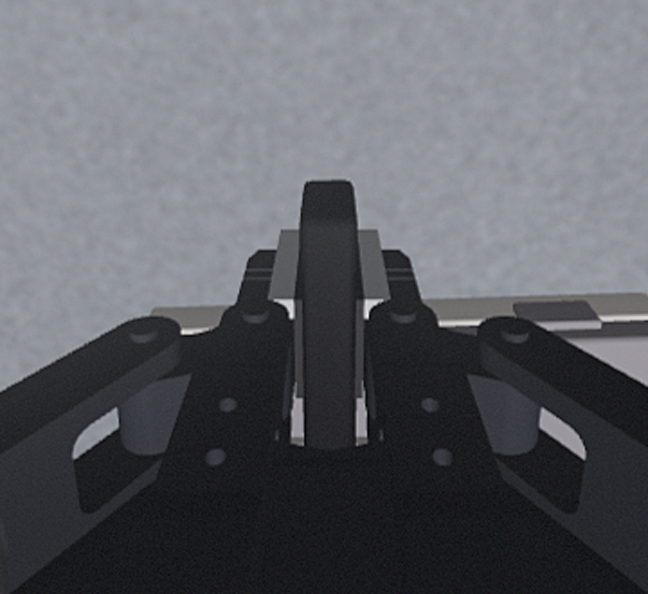

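The tray is held: 2.0 N of weight, bar square between the pads. Backing straight off first, then going across to the front of the rack.

{"name": "servo_tool", "arguments": {
  "moves": [8,0,-4,0,0,0,16,0,-7,0,0,0,24,0,-7,0,0,0,28,0,-7,0,0,0,28,0,-7,0,0,0,28,0,-7,0,0,0,28,0,-5,0,0,0,22,0,0,0,0,0]
}}

```text
time_s: 8.8
tcp_pos: [394.8, -178.1, 159.3]
orientation: [0.056, 0.998, -0.0, -0.0]
wrist_force: [-0.9, -0.6, -1.6]
width: 0.119
gripper_force: 98.6
```

{"name": "servo_tool", "arguments": {
  "moves": [12,8,0,0,0,0,5,16,0,0,0,-0.7,0,24,0,0,0,-0.7,0,28,0,0,0,-0.7,0,30,0,0,0,-0.7,0,30,0,0,0,0,0,30,0,0,0,0,0,30,0,0,0,0]
}}

```text
time_s: 9.6
tcp_pos: [394.9, 20.8, 159.1]
orientation: [0.032, 1.0, 0.0, -0.0]
wrist_force: [0.0, -0.5, -1.3]
width: 0.118
gripper_force: 98.6
```

{"name": "servo_tool", "arguments": {
  "moves": [0,30,0,0,0,0,0,30,0,0,0,0,0,30,0,0,0,0,0,30,0,0,0,0,0,30,0,0,0,0,0,25,0,0,0,0,0,15,0,0,0,0,0,6,0,0,0,0]
}}

```text
time_s: 10.4
tcp_pos: [406.9, 216.2, 159.0]
orientation: [0.031, 1.0, 0.0, -0.0]
wrist_force: [0.6, 0.1, -2.2]
width: 0.119
gripper_force: 98.6
```

{"name": "servo_tool", "arguments": {
  "moves": [0,0,0,0,0,0,0,0,0,0,0,0,0,0,0,0,0,0]
}}

```text
time_s: 10.7
tcp_pos: [407.8, 213.7, 159.2]
orientation: [0.032, 0.999, -0.0, -0.0]
wrist_force: [-0.2, -0.1, -1.9]
width: 0.12
gripper_force: 98.6
```

Run:
```python
from h import *
import pickle
s=env.read_state(); pickle.dump(s,open("s5.pkl","wb"))
for c in ["scene","top"]: cv2.imwrite(f"pics/{c}5.png",imaging.camera(c))
im=cv2.imread("pics/scene5.png");im2=cv2.imread("pics/top5.png")
print(s["tcp_pos"],s["orientation"],s["width"],s["gripper_force"],s["wrist_force"],s["ft_torque"],s["time_s"])
print(togo([379.6,216.2,160],np.radians(-3.61)))
t=[379.6,216.2,160]
for c in ["scene","top"]: print(proj([[500,210,140]],pose(c)))
a=cv2.resize(im[170:310,290:490],(800,560),interpolation=cv2.INTER_CUBIC)
cv2.imwrite("pics/scene5c.png",a)
b=cv2.resize(im2[130:330,150:320],None,fx=3,fy=3,interpolation=cv2.INTER_CUBIC); cv2.imwrite("pics/top5c.png",b)
```

```text
[407.77860152 213.6798888  159.23016322] [ 3.24283652e-02  9.99474053e-01 -1.06231470e-04 -8.91558294e-05] 0.11987478193157297 98.60710144042969 [-0.22278085 -0.13349653 -1.85533707] [ 0.07136083  0.12132554 -0.01456813] 10.7
(array([28.4,  0.7, -0.7]), array([-0.01, -0.  , -0.12]))
[[379.85214823 188.60891222]]
[[230.16044568 243.96121945]]
```

View pics/scene5c.png

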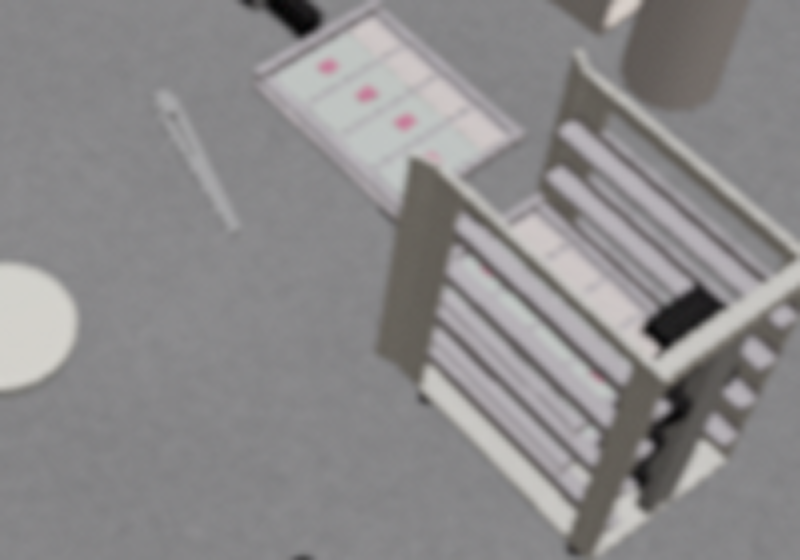

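Scene crop: tray plate corners at (257,78), (378,3) and (522,132). The guide tips are at (412,158) and (578,52), the rear corner at (657,372). The tray is ahead of the guides. Next, compare these with predictions.

Run:
```python
from h import *
import pickle
s=pickle.load(open("s5.pkl","rb")); cam=pose("scene"); ct=pose("top")
cr=lambda uv:((uv-[290,170])*4).round(0).tolist()
rot=lambda a,P,t:R.from_euler('z',a,degrees=True).apply(P)+t
yaw=-(2*np.degrees(np.arctan2(s["orientation"][0],s["orientation"][1])))
print("yaw",yaw)
tr=rot(yaw,[118.8,0,-21.3],s["tcp_pos"]); print("tray",tr)
C=np.array([[-65,-50,4],[-65,50,4],[65,50,4.]])
print("tray pred",cr(proj(rot(yaw,C,tr),cam)))
K=np.array([[-98.5,-60,205],[-98.5,60,205],[82.5,-56,205]])
q=[697.8,196.1,7.6]
print("rack pred",cr(proj(rot(-3.61,K,q),cam)))
# fits
U=np.array([[257,78],[378,3],[522,132]])/4+[290,170]
f=least_squares(lambda p:(proj(rot(p[3],C,p[:3]),cam)-U).ravel(),list(tr)+[yaw]);print("tray fit scene",f.x.round(1),f.fun.round(2))
UR=np.array([[412,158],[578,54],[657,372]])/4+[290,170]
f=least_squares(lambda p:(proj(rot(p[3],K,p[:3]),cam)-UR).ravel(),q+[-3.6]);print("rack fit scene",f.x.round(1),f.fun.round(2))
cc=lambda uv:((uv-[150,130])*3).round(0).tolist()
C4=np.vstack([C,[[65,-50,4]]]); K4=np.array([[-82.5,-56,205],[-82.5,56,205],[82.5,-56,205],[82.5,56,205]])
print("top tray",cc(proj(rot(yaw,C4,tr),ct)),"rack",cc(proj(rot(-3.61,K4,q),ct)))
```

```text
yaw -3.716668557657909
tray [526.32874162 205.9789615  137.93016322]
tray pred [[250.0, 74.0], [378.0, -1.0], [526.0, 129.0]]
rack pred [[407.0, 149.0], [573.0, 46.0], [664.0, 377.0]]
tray fit scene [510.2 227.6 104.9  -3.6] [-0.31 -0.09  0.26  0.42  0.06 -0.31]
rack fit scene [685.8 218.7 -27.   -4.2] [ 0.64 -0.98 -0.81  0.4   0.13  0.54]
top tray [[294.0, 385.0], [186.0, 381.0], [195.0, 243.0], [301.0, 247.0]] rack [[301.0, 206.0], [176.0, 201.0], [310.0, 28.0], [187.0, 24.0]]
```

View pics/top5c.png

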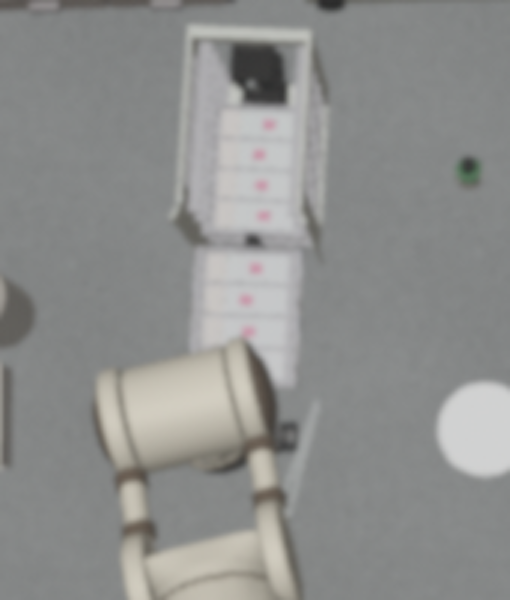

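The tray reads level, and it agrees with the predictions for tray and rack in both cameras. Entering slowly, about 8 mm above the rails.

{"name": "servo_tool", "arguments": {
  "moves": [0,0.9,-2,0,0,-0.12,-4,0,0,0,0,0,-6,0,0,0,0,0,-6,0,0,0,0,0,-6,0,0,0,0,0,-4,0,0,0,0,0,-2,0,0,0,0,0,0,0,0,0,0,0]
}}

```text
time_s: 11.6
tcp_pos: [436.1, 213.4, 161.2]
orientation: [0.031, 1.0, -0.0, -0.0]
wrist_force: [-0.7, 0.3, -3.2]
width: 0.119
gripper_force: 98.6
```

{"name": "servo_tool", "arguments": {
  "moves": [-4,0,0,0,0,0,-4,0,0,0,0,0,-4,0,0,0,0,0,-4,0,0,0,0,0,0,0,0,0,0,0,0,0,0,0,0,0]
}}

```text
time_s: 12.2
tcp_pos: [451.8, 212.4, 161.3]
orientation: [0.031, 1.0, -0.0, -0.0]
wrist_force: [-0.0, 1.4, -2.9]
width: 0.123
gripper_force: 98.6
```

```bash
cat > rk.py <<'E'
from h import *
s=env.read_state(); q=np.array([697.8,196.1,7.6])
yaw=-(2*np.degrees(np.arctan2(s["orientation"][0],s["orientation"][1])))
Rz=R.from_euler('z',-3.61,degrees=True)
t=R.from_euler('z',yaw,degrees=True).apply([118.8,0,-21.3])+s["tcp_pos"]
print("tray in rack",Rz.inv().apply(t-q).round(2),"dyaw",round(yaw+3.61,2),"F rack",Rz.inv().apply(s["wrist_force"]).round(2),"M",Rz.inv().apply(s["ft_torque"]).round(3),"w",s["width"],s["time_s"])
E
python3 rk.py
python3 - <<'E'
import sys; sys.path.insert(0,'.')
from h import *
for c in ["scene","top"]: cv2.imwrite(f"pics/{c}6.png",imaging.camera(c))
a=cv2.imread("pics/scene6.png")[170:310,350:490]; b=cv2.imread("pics/top6.png")[130:270,190:280]
cv2.imwrite("pics/c6.png",np.hstack([cv2.resize(a,(480,480),interpolation=cv2.INTER_CUBIC),cv2.resize(b,(309,480),interpolation=cv2.INTER_CUBIC)]))
E
```

```text
tray in rack [-127.69    0.94  132.36] dyaw 0.06 F rack [-0.13  1.36 -2.92] M [-0.029  0.19  -0.004] w 0.12255743235106692 12.2
```

View pics/c6.png

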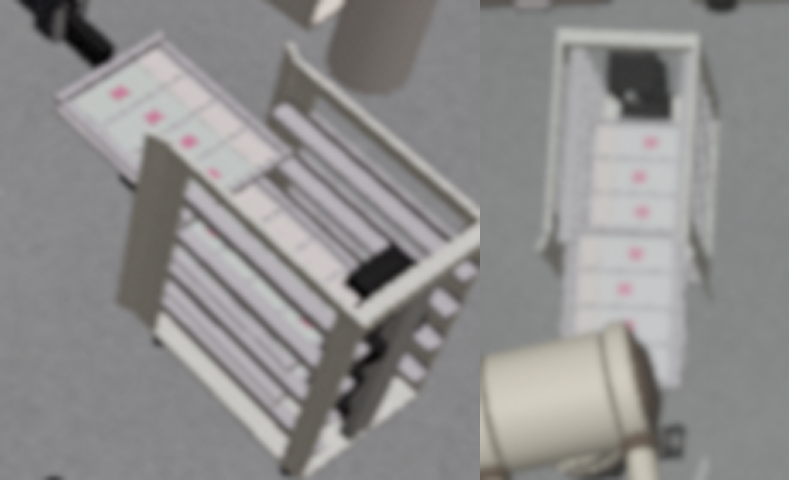

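{"name": "servo_tool", "arguments": {
  "moves": [-4,0,0,0,0,0,-4,0,0,0,0,0,-4,0,0,0,0,0,0,0,0,0,0,0]
}}

```text
time_s: 12.7
tcp_pos: [464.5, 211.6, 161.4]
orientation: [0.031, 1.0, 0.0, 0.0]
wrist_force: [0.2, -1.0, -2.6]
width: 0.118
gripper_force: 98.6
```

{"name": "servo_tool", "arguments": {
  "moves": [0,0,0,0,0,0]
}}

```text
time_s: 12.8
tcp_pos: [463.9, 211.7, 161.2]
orientation: [0.031, 1.0, -0.0, -0.0]
wrist_force: [1.0, -0.1, -1.6]
width: 0.121
gripper_force: 98.6
```

{"name": "servo_tool", "arguments": {
  "moves": [0,-0.8,0,0,0,0,0,0,0,0,0,0]
}}

```text
time_s: 13.0
tcp_pos: [463.6, 210.8, 161.3]
orientation: [0.031, 1.0, -0.0, -0.0]
wrist_force: [-1.0, -0.3, -2.9]
width: 0.122
gripper_force: 98.6
```

```bash
python3 rk.py
```

```text
tray in rack [-1.1585e+02  8.0000e-02  1.3236e+02] dyaw 0.06 F rack [-0.95 -0.4  -2.91] M [-0.046  0.168  0.017] w 0.12157930219309424 13.0
```

{"name": "servo_tool", "arguments": {
  "moves": [-4,0,0,0,0,0,-5,0,0,0,0,0,-5,0,0,0,0,0,-5,0,0,0,0,0,-5,0,0,0,0,0,-4,0,0,0,0,0,0,0,0,0,0,0]
}}

```text
time_s: 13.7
tcp_pos: [492.3, 209.1, 161.3]
orientation: [0.031, 1.0, -0.0, 0.0]
wrist_force: [-0.4, 0.8, -2.1]
width: 0.12
gripper_force: 98.6
```

{"name": "servo_tool", "arguments": {
  "moves": [0,0,1.5,0,0,0,0,0,1.5,0,0,0,0,0,0,0,0,0]
}}

```text
time_s: 14.0
tcp_pos: [491.5, 209.2, 158.1]
orientation: [0.031, 1.0, -0.0, -0.0]
wrist_force: [-0.1, -0.4, -2.0]
width: 0.121
gripper_force: 98.7
```

{"name": "servo_tool", "arguments": {
  "moves": [0,0,1,0,0,0,0,0,1,0,0,0,0,0,0,0,0,0]
}}

```text
time_s: 14.3
tcp_pos: [491.7, 209.3, 156.8]
orientation: [0.031, 1.0, 0.0, 0.0]
wrist_force: [-2.6, 0.4, 3.6]
width: 0.119
gripper_force: 99.2
```

```bash
python3 rk.py
```

```text
tray in rack [-87.67   0.34 127.9 ] dyaw 0.07 F rack [-2.66  0.28  3.64] M [-0.054  0.143 -0.05 ] w 0.11896542921169487 14.3
```

{"name": "servo_tool", "arguments": {
  "moves": [0,0,0,0,0,0,0,0,0,0,0,0]
}}

```text
time_s: 14.5
tcp_pos: [491.8, 209.3, 156.7]
orientation: [0.031, 1.0, 0.0, 0.0]
wrist_force: [-3.5, -0.2, 3.6]
width: 0.122
gripper_force: 99.2
```

```bash
python3 rk.py;  python3 - <<'E'
import sys; sys.path.insert(0,'.')
from h import *
cv2.imwrite("pics/scene7.png",imaging.camera("scene"))
a=cv2.imread("pics/scene7.png")[160:300,330:490]; cv2.imwrite("pics/c7.png",cv2.resize(a,(685,600),interpolation=cv2.INTER_CUBIC))
E
```

```text
tray in rack [-87.59   0.36 127.78] dyaw 0.07 F rack [-3.51 -0.43  3.63] M [ 0.028  0.063 -0.008] w 0.12191915775454111 14.5
```

View pics/c7.png

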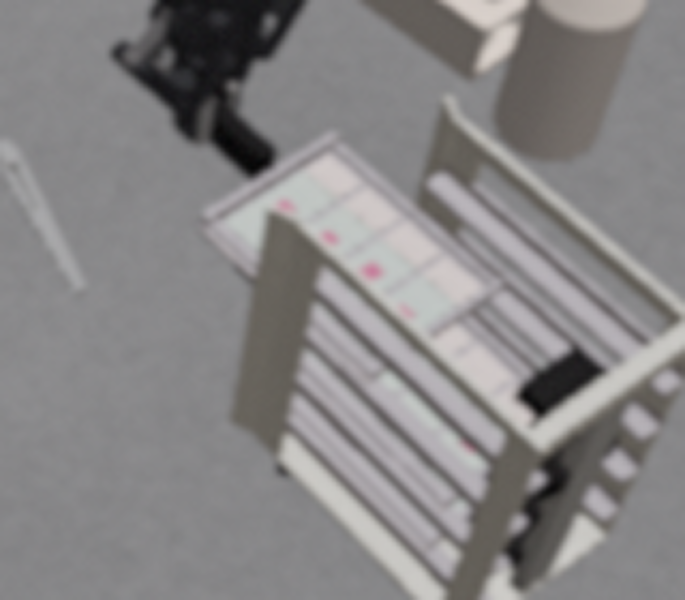

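The tray is resting on the third rails; the push of about 5.6 N and its moment fit contact there. Easing off a little, then sliding in.

{"name": "servo_tool", "arguments": {
  "moves": [0,-0.3,-0.7,0,0,0,-3,0,0,0,0,0,-5,0,0,0,0,0,-5,0,0,0,0,0,-4,0,0,0,0,0,0,0,0,0,0,0]
}}

```text
time_s: 15.15
tcp_pos: [509.8, 207.7, 157.1]
orientation: [0.031, 1.0, 0.0, 0.001]
wrist_force: [0.8, 0.6, 1.4]
width: 0.118
gripper_force: 99.3
```

```bash
python3 rk.py
```

```text
tray in rack [-69.6   -0.22 128.23] dyaw 0.04 F rack [0.77 0.69 1.45] M [ 0.017 -0.245  0.014] w 0.11799557230228859 15.15
```

{"name": "servo_tool", "arguments": {
  "moves": [-4,0,0,0,0,0,-5,0,0,0,0,0,-5,0,0,0,0,0,-5,0,0,0,0,0,-4,0,0,0,0,0,-3,0,0,0,0,0,0,0,0,0,0,0]
}}

```text
time_s: 15.85
tcp_pos: [535.4, 206.2, 157.2]
orientation: [0.031, 1.0, 0.0, 0.0]
wrist_force: [-2.6, -0.4, 2.6]
width: 0.118
gripper_force: 99.5
```

{"name": "servo_tool", "arguments": {
  "moves": [0,0,0,0,0,0]
}}

```text
time_s: 15.95
tcp_pos: [535.4, 206.1, 157.2]
orientation: [0.031, 1.0, 0.0, 0.001]
wrist_force: [-1.3, 1.5, 2.7]
width: 0.124
gripper_force: 99.4
```

```bash
python3 rk.py
```

```text
tray in rack [-4.393e+01 -8.000e-02  1.283e+02] dyaw 0.06 F rack [-1.39  1.41  2.72] M [-0.015 -0.127  0.036] w 0.12355801022722275 15.95
```

{"name": "servo_tool", "arguments": {
  "moves": [-2,0,0,0,0,0,-2,0,0,0,0,0,-2,0,0,0,0,0,-2,0,0,0,0,0,0,0,0,0,0,0]
}}

```text
time_s: 16.45
tcp_pos: [542.6, 205.8, 157.2]
orientation: [0.031, 1.0, 0.0, -0.0]
wrist_force: [-3.4, -0.1, 5.6]
width: 0.116
gripper_force: 99.8
```

{"name": "servo_tool", "arguments": {
  "moves": [-1,0,0,0,0,0,-1,0,0,0,0,0,0,0,0,0,0,0]
}}

```text
time_s: 16.75
tcp_pos: [544.3, 205.7, 157.2]
orientation: [0.031, 1.0, 0.0, -0.0]
wrist_force: [-4.7, -0.2, 6.9]
width: 0.122
gripper_force: 99.8
```

{"name": "servo_tool", "arguments": {
  "moves": [-1,0,0,0,0,0,-1,0,0,0,0,0,0,0,0,0,0,0]
}}

```text
time_s: 17.05
tcp_pos: [546.3, 205.6, 157.2]
orientation: [0.031, 1.0, 0.0, -0.0]
wrist_force: [-5.0, 0.5, 6.5]
width: 0.119
gripper_force: 99.8
```

{"name": "servo_tool", "arguments": {
  "moves": [-1,0,0,0,0,0,-0.5,0,0,0,0,0,0,0,0,0,0,0]
}}

```text
time_s: 17.35
tcp_pos: [547.7, 205.5, 157.2]
orientation: [0.031, 1.0, 0.0, -0.001]
wrist_force: [-5.4, 0.4, 7.7]
width: 0.12
gripper_force: 99.8
```

Downward press is creeping up, so I'll relieve it before feeling for the stop.

{"name": "servo_tool", "arguments": {
  "moves": [0,0,-0.8,0,0,0,0,0,0,0,0,0]
}}

```text
time_s: 17.55
tcp_pos: [547.9, 205.4, 157.5]
orientation: [0.031, 1.0, 0.0, -0.0]
wrist_force: [-2.3, 1.2, 2.6]
width: 0.122
gripper_force: 99.1
```

{"name": "servo_tool", "arguments": {
  "moves": [-1,0,0,0,0,0,-0.5,0,0,0,0,0,0,0,0,0,0,0]
}}

```text
time_s: 17.85
tcp_pos: [549.5, 205.2, 157.5]
orientation: [0.031, 1.0, -0.0, -0.0]
wrist_force: [-2.0, 1.1, 1.4]
width: 0.118
gripper_force: 99.2
```

```bash
python3 rk.py
```

```text
tray in rack [-2.9740e+01 -1.1000e-01  1.2863e+02] dyaw 0.06 F rack [-2.07  1.01  1.43] M [0.082 0.227 0.028] w 0.11765621761940524 17.85
```

{"name": "servo_tool", "arguments": {
  "moves": [-1,0,0,0,0,0,-0.5,0,0,0,0,0,0,0,0,0,0,0]
}}

```text
time_s: 18.15
tcp_pos: [551.3, 205.1, 157.6]
orientation: [0.031, 1.0, -0.0, 0.0]
wrist_force: [-0.4, 1.0, -0.6]
width: 0.116
gripper_force: 99.0
```

{"name": "servo_tool", "arguments": {
  "moves": [-1,0,0,0,0,0,-0.5,0,0,0,0,0,0,0,0,0,0,0]
}}

```text
time_s: 18.45
tcp_pos: [552.7, 205.0, 157.7]
orientation: [0.031, 1.0, -0.0, 0.0]
wrist_force: [-0.8, 0.9, 0.0]
width: 0.119
gripper_force: 98.9
```

{"name": "servo_tool", "arguments": {
  "moves": [-1,0,0,0,0,0,-0.5,0,0,0,0,0,0,0,0,0,0,0]
}}

```text
time_s: 18.75
tcp_pos: [554.1, 205.0, 157.7]
orientation: [0.031, 1.0, -0.0, 0.0]
wrist_force: [0.3, 0.3, 0.2]
width: 0.114
gripper_force: 98.9
```

{"name": "servo_tool", "arguments": {
  "moves": [-1,0,0,0,0,0,-0.5,0,0,0,0,0,0,0,0,0,0,0]
}}

```text
time_s: 19.05
tcp_pos: [555.7, 204.9, 157.8]
orientation: [0.031, 1.0, -0.0, 0.0]
wrist_force: [-0.1, -0.5, -0.0]
width: 0.118
gripper_force: 98.9
```

{"name": "servo_tool", "arguments": {
  "moves": [-1,0,0,0,0,0,-0.5,0,0,0,0,0,0,0,0,0,0,0]
}}

```text
time_s: 19.35
tcp_pos: [557.1, 204.8, 157.8]
orientation: [0.031, 1.0, -0.0, 0.0]
wrist_force: [-0.4, 0.4, -1.1]
width: 0.117
gripper_force: 98.8
```

{"name": "servo_tool", "arguments": {
  "moves": [-1,0,0,0,0,0,0,0,0,0,0,0]
}}

```text
time_s: 19.55
tcp_pos: [558.2, 204.7, 157.8]
orientation: [0.031, 1.0, 0.0, 0.0]
wrist_force: [0.1, 0.6, -1.4]
width: 0.121
gripper_force: 98.8
```

```bash
python3 rk.py
```

```text
tray in rack [-2.1070e+01 -4.0000e-02  1.2891e+02] dyaw 0.06 F rack [ 0.04  0.56 -1.42] M [ 0.02   0.043 -0.015] w 0.12125954346772166 19.55
```

{"name": "servo_tool", "arguments": {
  "moves": [-0.5,0,0.5,0,0,0,-0.5,0,0,0,0,0,0,0,0,0,0,0]
}}

```text
time_s: 19.85
tcp_pos: [559.2, 204.7, 157.5]
orientation: [0.031, 1.0, 0.0, 0.0]
wrist_force: [-1.6, -0.3, 1.1]
width: 0.121
gripper_force: 99.1
```

{"name": "servo_tool", "arguments": {
  "moves": [-1,0,0,0,0,0,0,0,0,0,0,0]
}}

```text
time_s: 20.05
tcp_pos: [560.2, 204.7, 157.5]
orientation: [0.031, 1.0, 0.0, 0.0]
wrist_force: [-1.7, 0.1, 3.1]
width: 0.123
gripper_force: 99.2
```

{"name": "servo_tool", "arguments": {
  "moves": [-1,0,0,0,0,0,0,0,0,0,0,0]
}}

```text
time_s: 20.25
tcp_pos: [561.1, 204.6, 157.5]
orientation: [0.031, 1.0, 0.0, 0.0]
wrist_force: [-3.7, 1.2, 3.7]
width: 0.123
gripper_force: 99.4
```

{"name": "servo_tool", "arguments": {
  "moves": [-0.8,0,0,0,0,0,0,0,0,0,0,0]
}}

```text
time_s: 20.45
tcp_pos: [561.8, 204.6, 157.5]
orientation: [0.031, 1.0, 0.0, -0.0]
wrist_force: [-3.8, -0.2, 5.0]
width: 0.12
gripper_force: 99.5
```

{"name": "servo_tool", "arguments": {
  "moves": [-0.8,0,0,0,0,0,0,0,0,0,0,0]
}}

```text
time_s: 20.65
tcp_pos: [561.9, 204.6, 157.5]
orientation: [0.031, 1.0, -0.0, -0.001]
wrist_force: [-8.2, 0.4, 8.2]
width: 0.12
gripper_force: 100.0
```

```bash
python3 rk.py
```

```text
tray in rack [-1.738e+01  8.000e-02  1.286e+02] dyaw 0.07 F rack [-8.23 -0.09  8.22] M [0.013 0.988 0.034] w 0.12018277873067937 20.65
```

Motion has stopped (0.1 mm for 0.8 commanded) and Fx has jumped to -8 N, which is the rear stop. Easing the downward press and checking the force stays.

{"name": "servo_tool", "arguments": {
  "moves": [0,0,-0.8,0,0,0,0,0,0,0,0,0]
}}

```text
time_s: 20.85
tcp_pos: [561.9, 204.6, 157.5]
orientation: [0.031, 1.0, 0.0, -0.001]
wrist_force: [-5.6, 0.5, 2.9]
width: 0.121
gripper_force: 99.2
```

{"name": "servo_tool", "arguments": {
  "moves": [-0.3,0,0,0,0,0,0,0,0,0,0,0]
}}

```text
time_s: 21.05
tcp_pos: [561.9, 204.6, 157.5]
orientation: [0.031, 1.0, -0.0, -0.001]
wrist_force: [-6.6, 0.5, 4.0]
width: 0.12
gripper_force: 99.4
```

```bash
python3 rk.py
```

```text
tray in rack [-1.7340e+01  5.0000e-02  1.2863e+02] dyaw 0.07 F rack [-6.64  0.12  4.03] M [0.129 0.88  0.06 ] w 0.12031159372039114 21.05
```

{"name": "servo_tool", "arguments": {
  "moves": [0,0,-0.5,0,0,0,0,0,0,0,0,0],
  "grip_force": 30
}}

```text
time_s: 21.25
tcp_pos: [561.9, 204.6, 157.6]
orientation: [0.031, 1.0, -0.0, -0.001]
wrist_force: [-5.3, 1.1, 1.3]
width: 0.12
gripper_force: 99.2
```

{"name": "servo_tool", "arguments": {
  "moves": [0,0,0,0,0,0,0,0,0,0,0,0,0,0,0,0,0,0,0,0,0,0,0,0],
  "grip": 0.4
}}

```text
time_s: 21.65
tcp_pos: [563.3, 204.3, 158.7]
orientation: [0.031, 1.0, 0.0, 0.0]
wrist_force: [-0.4, 0.7, -0.7]
width: 0.396
gripper_force: 0.0
```

```bash
python3 rk.py
python3 - <<'E'
import sys; sys.path.insert(0,'.')
from h import *
cv2.imwrite("pics/scene8.png",imaging.camera("scene"))
E
```

```text
tray in rack [-15.93  -0.14 129.82] dyaw 0.05 F rack [-0.48  0.62 -0.71] M [ 0.007 -0.031 -0.012] w 0.3957508435665127 21.65
```

{"name": "servo_tool", "arguments": {
  "moves": [0,0,-4,0,0,0,0,0,-8,0,0,0,0,0,-15,0,0,0,0,0,-25,0,0,0,0,0,-30,0,0,0,10,0,-30,0,0,0,10,0,-20,0,0,0,0,0,0,0,0,0]
}}

```text
time_s: 22.5
tcp_pos: [544.3, 206.3, 296.3]
orientation: [0.031, 1.0, 0.001, 0.004]
wrist_force: [-0.3, 0.9, -0.5]
width: 0.403
gripper_force: 0.0
```

Run:
```python
from h import *
s=env.read_state(); im=imaging.camera("wrist"); sc=imaging.camera("scene"); print(s["tcp_pos"],s["wrist_force"],s["time_s"])
a=cv2.resize(im[60:420,180:500],(427,480)); b=cv2.resize(sc[170:310,380:490],(373,475),interpolation=cv2.INTER_CUBIC)
c=np.zeros((480,800,3),np.uint8); c[:,:427]=a; c[:475,427:]=b; cv2.imwrite("pics/c9.png",c)
import pickle; pickle.dump(s,open("s9.pkl","wb")); cv2.imwrite("pics/w9.png",im)
```

```text
[544.33549845 206.27314761 296.29686705] [-0.30729496  0.93079769 -0.49147379] 22.5
```

View pics/c9.png

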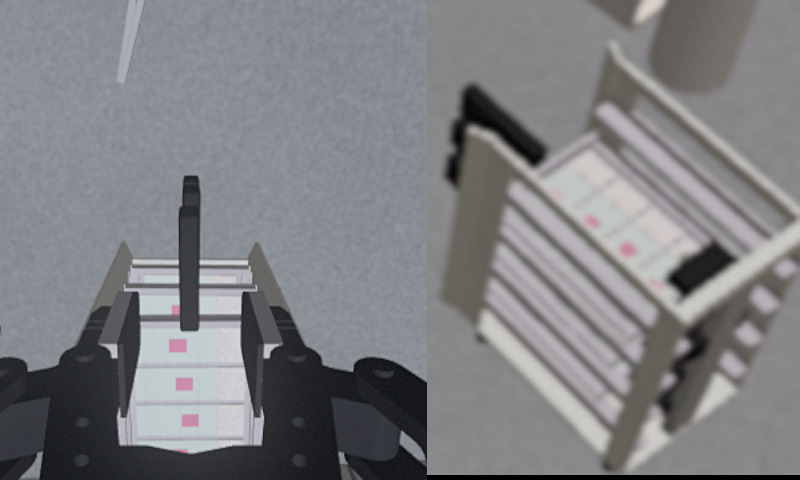

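The tray sits on the third rails, its rear against the stop block and its bar straight above the middle tray's. The gripper is clear, so I'm handing in.

```bash
python3 -c "
from plant import env
print(env.close_job())"
```

```text
the job is handed in; nothing more can be done
None
```

The slide tray is on the rack's third rails, slid level up to its rear stop with about 6–8 N of push and let go; the job was handed in at about 22.6 s, with the gripper clear, and no judging result came back.

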